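Carry a brass-ended pull handle level to the gauge and caliper its end

TASK

Lay the pull handle (turned oak grip, square brass ends) centred on the two felt rests of the gauge stand, either way round, then gently push the caliper's sliding jaw shut until both jaws touch the brass end between them, and leave it so. One brass end is much heavier and you cannot see which: try the balance just off the bench, move your grip along the oak until the handle lifts level, and keep it level once it is up. Pinch the waxed oak lightly, since it bruises, set the handle down softly, do not force or rock the caliper jaw, and leave the other tools alone.

Things in the scene. Friction and masses are not known exactly. Their poses are not given: they have to be found in the camera images.
- handle_mid (a point): Middle of the loose pull handle, on its long axis; x along it (either way), z up as it lies. 200 mm long: round waxed oak grip, 32 mm across, clear from -64 to +64 mm along x; beyond it at each end a brass block 44 mm square, 36 mm long. It lies on the flats of the blocks: this point is 22 mm above what it lies on, the oak 6 mm clear of it.
- handle: The same handle, origin on its underside, 22 mm under handle_mid. 0.5 to 0.8 kg. One block is nearly solid, the other hollow, alike to the eye: the balance point is 10 to 48 mm from the middle, towards an end you cannot see. The oak is slippery and turns in the fingers: at a 20 N pinch it stays level only within about 10 mm of the balance point. Over 25 N at each finger bruises it.
- rest_mid (a point): Midway between the two rests of the fixed gauge stand, at the height of their felt tops, 40 mm above the bench. x: the way the handle shall lie, from the caliper's end to the other; y: the way the caliper closes; z up. The handle lies with its middle over this point, either end at the caliper.
- thumb (a point): Middle of the back face of the thumb plate of the caliper's slider: 22 mm wide, 14 to 64 mm above the bench (this point at 50 mm). Push it in the stand's +y direction to close the caliper. Behind it is free room but for the beam (5 mm thick, 18 to 34 mm above the bench) and the 12 mm base plate.
- slider (a joint): Travel of the caliper's slider in m, growing as it closes. Opening between the jaws: 0.080 minus this, so they meet a 44 mm block at 0.036. Starts between 0 and 0.014. It moves with 1.5 N of drag and stays where it is left.
- jaw: Sliding jaw, a steel finger on the slider, up to 78 mm above the bench, 89 mm from the stand's middle on its -x side, where it meets the outer half of a brass block. Origin on its measuring face, 30 mm above the bench, 56 mm ahead of the thumb plate's back; z up along the jaw. It rocks about 0.004 rad for each newton on the block.
- fixed_jaw: Fixed jaw, facing the sliding jaw, up to 78 mm above the bench. Origin at bench height in its measuring face, 26 mm to the +y side of the stand's middle line, so 4 mm from a handle laid in the middle of the rests: closing the slider shoves the handle's end those few mm across until it bears here too.
- gauge: The whole fixed stand, origin on the bench 40 mm below rest_mid. Plate 232 x 104 x 12 mm with a tongue under the caliper. Rests: beech blocks 14 mm wide, centred 73 mm either side along x, each 62 mm clear between two upright lips 12 mm high (9 mm to spare either side of a brass block). Nothing stands above the plate between the rests.
- plane: Bystander: wooden smoothing plane, 190 x 60 mm, 95 mm high.
- glue: Bystander: white glue bottle with a red cap, 58 mm across, 150 mm high.
- screwcup: Bystander: small steel cup, 68 mm across, 45 mm high.
- driver: Bystander: slim orange-handled driver, 200 mm long.
- offcut: Bystander: wood offcut, 90 x 55 x 28 mm.
- hammer: Bystander: hammer with a wooden handle, 240 mm long.
- tape: Bystander: yellow tape measure, 66 x 34 x 62 mm.
Mind the look-alikes: they are no part of the job. Of the things that look like the handle, take the one that is farthest to the robot's right at the start.

How it is judged:
By the outcome, as a careful person would: the job done as asked, in the order asked, and still so for the second after the job is handed in, with the robot touching nothing.
It also fails if it takes over 70 s, if anything falls off the work surface, if the arm or the gripper's body presses on something with over 40 N, if the wrist force passes 120 N, or if a joint passes its speed limit or range.

ROBOT

A 7-joint arm with a two-finger parallel gripper is mounted at the origin on the work surface. World frame = base frame: x ahead of the robot, y to its left, z up, the work surface at z = 0. Lengths are in m, angles in rad, forces in N, time in s.
With the tool pointing down it reaches from about 0.425 to 0.95 m from the base axis. Payload 4.7 kg.
Tool frame: the origin (TCP) lies on the centre line of the jaws, within the pads' length; the fingertips stand env.tcp_to_tips ahead of it and the grasp point (between the pads) lies 3 mm ahead of it (env.tcp_to_tips is the distance from the TCP to the fingertips, in m); y points along the fingers, z is the direction in which the jaws open and shut, and the axes are right-handed (so a half turn about y gives the same grasp; the last joint's range is limited). The gripper opens to 87 mm and grips with 3 to 60 N. Pads are 19 mm wide; open, the fingers measure 117 mm over their backs; the gripper's body (75 mm by 190 mm) begins 51 mm behind the grasp point.
Start: joints at [1.141, 0.469, -0.049, 1.532, 0.024, 1.141, -0.082], TCP at [0.263, -0.622, 0.245] pointing down, gripper open.
Joint ranges: [-2.59, 2.59], [-0.33, 1.99], [-1.39, 1.29], [0.1, 2.45], [-1.04, 4.18], [0.21, 1.99], [-2.66, 2.66]. Speed limits (rad/s): [2.57, 2.57, 3.14, 3.14, 3.14, 3.14, 3.14].

INTERFACE

Orientations are given as a unit quaternion [x, y, z, w].
In Python, from workcell import env gives the robot as it stands.
- The arm moves only by the tool apply_moves, never from a script. Its argument "increments" is a list of rows, each a list of 7 numbers: the shift along the world's x, y, z in units of 50 mm (1.0 is 50 mm), then the turn, a rotation vector about the world's x, y, z in units of 6 degrees (1.0 is 6 degrees), then the finger opening in mm, from 0 to 87. A call has 1 to 20 rows; each row shifts and turns the commanded pose from where the row before left it; what a row does not reach is not made up. A row lasts 1/10 s, in which the tool goes at most 50 mm and 8.59 degrees, less where a joint would pass 70% of its speed; a pose out of reach is approached as far as the arm can. A call is refused whole if a number of a shift passes 1 or a number of a turn 1, either way. A call with a gripper value outside its range is refused whole. The fingers move at their own pace and stop on an object; "newtons" is the grip in N (left out, the last holds). Time passes only in rows, so rows that do not move let the fingers close. It gives the time, the measured TCP pose, the force and the opening at its end, in the units of the state.
- env.sense(): the state, without advancing time (a new reading comes with each control period).
- env.snapshot(name): name is "scene" or "side" or "wrist"; returns (picture, depth): 384x512x3 uint8, blue, green, red; 384x512 float32, m along the optical axis (not along the pixel's ray), 0 where there is no reading.
- env.camera_params(name): a dict with "camera_matrix" (3x3 intrinsics, pixels), "rvec" (rotation vector, rad) and "tvec" (3), from world to camera coordinates, as OpenCV has them. Camera axes: x right, y down, z forward; pixel columns grow to the right and rows downward; lengths in m; the calibration is good to about 2 mm. A picture is of the moment at which its call begins: read the wrist's pose just before it. camera_params takes no time and is no camera call; for the wrist camera it gives the pose at the moment of the call.
- env.job_done(): hands the job in, once; it reports no verdict.
The state is a dict: "clock": time; "qpos": joint angles; "dq": joint speeds; "joint_efforts": joint torques, N m; "ee_pos": TCP position; "orientation": TCP orientation; "contact_force": force on the tool from outside, world axes, zero at the start; "ft_torque": the same for the moment, N m; "gripper_width": finger opening in m.
Only numpy, scipy, OpenCV 4.12 (cv2) and the standard library are available. Lean on these libraries where they do the work, as an engineer would, in place of code of your own. Each camera call takes 0.05 s, during which the arm holds its last target. There are 200 camera calls.

## Working session

There is one attempt and no reset: what is moved stays moved. The work goes in short steps, Python scripts to look and compute and a tool call to move; the robot and the scene stay as the last step left them, time stands still between calls to the robot, and variables do not carry over. Pictures are saved under pics/ and viewed, about 8 in all and at most 12, crops included, and the job is handed in when it is done.

Besides the shell and the picture viewer there is one more tool, called after ">>>" as name(argument=value, ...), one argument or row to a line, values as JSON. apply_moves: Moves the arm, as the interface text tells. Its arguments: {"type":"object","properties":{"increments":{"type":"array"},"newtons":{"type":"number"}},"required":["increments"]}

```bash
ls; mkdir -p pics; cat > h.py <<'E'
import numpy as np, cv2
from workcell import env
def cam(n):
    p=env.camera_params(n); K=np.array(p["camera_matrix"],float); R=cv2.Rodrigues(np.array(p["rvec"],float))[0]; t=np.array(p["tvec"],float).ravel(); return K,R,t
def snap(n):
    c=cam(n); im,d=env.snapshot(n); return im,d,c
def ray(c,u,v,z):
    K,R,t=c; o=-R.T@t; d=R.T@np.linalg.inv(K)@np.array([u,v,1.]); return o+d*(z-o[2])/d[2]
def cloud(d,c):
    K,R,t=c; v,u=np.mgrid[:d.shape[0],:d.shape[1]]
    P=np.stack([(u-K[0,2])/K[0,0]*d,(v-K[1,2])/K[1,1]*d,d],-1); return (P-t)@R
def proj(c,P):
    K,R,t=c; q=K@(R@np.asarray(P,float)+t); return q[:2]/q[2]
E
python3 - <<'E'
from h import *
ims=[]
for n in("scene","side"):
    im,d,c=snap(n); np.savez(f"{n}0.npz",im=im,d=d,K=c[0],R=c[1],t=c[2]); cv2.imwrite(f"pics/{n}0.png",im)
    print(n,-c[1].T@c[2],c[1][2])
    cv2.imwrite(f"pics/{n}0b.png",cv2.resize(im,(800,600),interpolation=cv2.INTER_CUBIC))
s=env.sense();print(s, env.tcp_to_tips)
E
```

```text
pics
scene [ 1.44312198 -0.07854214  0.81799043] [-0.76626167  0.08920786 -0.63630575]
side [ 0.30541714 -1.06806029  0.9494811 ] [ 0.16485908  0.76491045 -0.6226825 ]
{'clock': 0.1, 'qpos': array([ 1.14113768,  0.46935369, -0.04858941,  1.53355818,  0.02411716,
        1.14100803, -0.08228793]), 'dq': array([-0.00046643, -0.00241988,  0.00052765, -0.00145527,  0.00123493,
       -0.00198899, -0.00055812]), 'joint_efforts': array([ 7.23208123e-04, -5.09169710e+01, -8.09191656e-02, -2.36828774e+01,
       -6.14618557e-02,  3.44298233e-02,  5.29166948e-05]), 'ee_pos': array([ 0.26314193, -0.62105726,  0.24361601]), 'orientation': array([-0.14090774,  0.6935522 , -0.692358  ,  0.1406085 ]), 'contact_force': array([ 0.18499651,  0.67582916, -0.34755929]), 'ft_torque': array([0.00378477, 0.02749933, 0.07039667]), 'gripper_width': 0.08665953005936458} 0.022
```

View pics/scene0b.png

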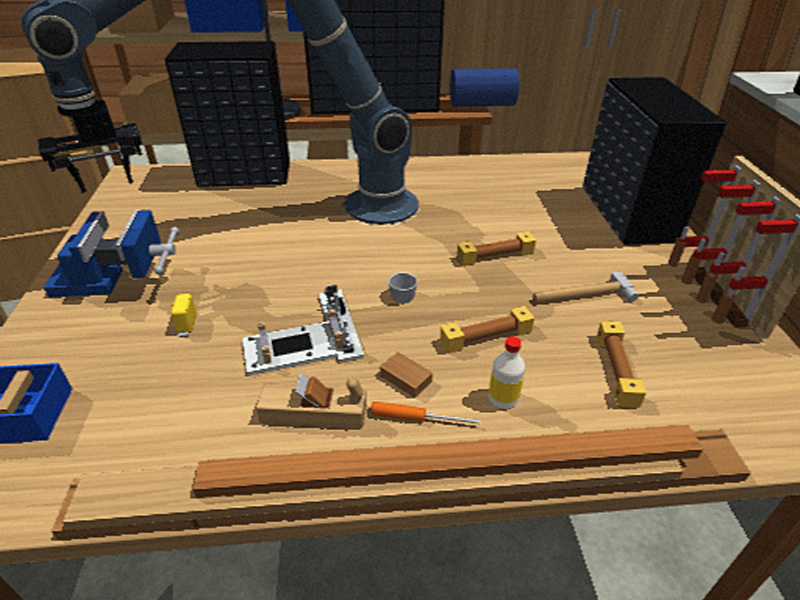

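View pics/side0b.png

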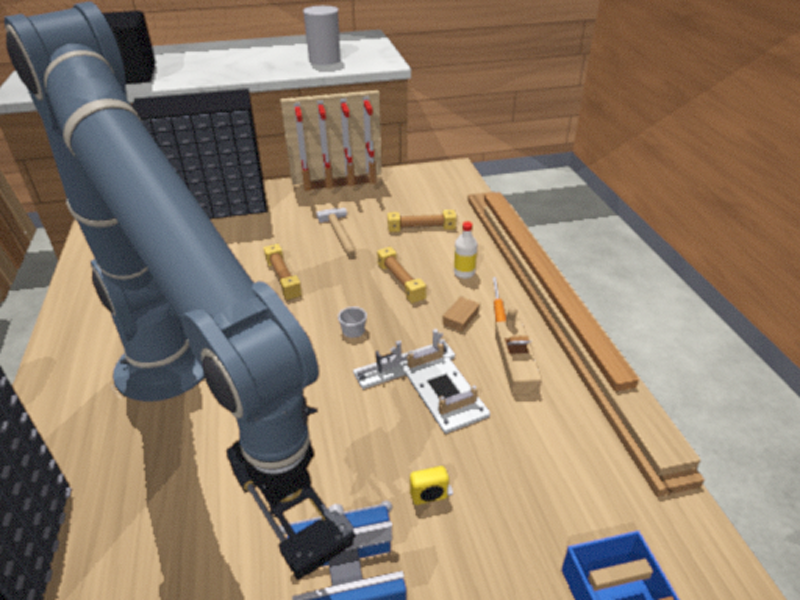

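Look-alikes for the handle, in 800x600 scene pixels: A (497,248), B (487,328), C (621,363). Robot's right (-y) is image left. B looks farthest right, close to A, so I'll measure both.

```bash
cat > m.py <<'E'
from h import *
def L(n):
    z=np.load(n+"0.npz"); return z["im"],z["d"],(z["K"],z["R"],z["t"])
E
python3 - <<'E'
from m import *
for n in("scene","side"):
    im,d,c=L(n); P=cloud(d,c); hsv=cv2.cvtColor(im,cv2.COLOR_BGR2HSV)
    m=((hsv[...,0]>18)&(hsv[...,0]<32)&(hsv[...,1]>130)&(hsv[...,2]>70)&(P[...,2]>0.008)&(P[...,2]<0.06)&(d>0)).astype(np.uint8)
    k,lab,st,ce=cv2.connectedComponentsWithStats(m)
    print(n)
    for i in range(1,k):
        if st[i,4]<40: continue
        Q=P[lab==i]; top=Q[(Q[:,2]>0.038)]
        print(ce[i].round(),st[i,4],"top",np.median(top,0).round(3) if len(top) else None,len(top), top[:,:2].min(0).round(3) if len(top) else '',top[:,:2].max(0).round(3) if len(top) else '')
    # crops
u=L("scene")[0]; v=L("side")[0]
a=cv2.resize(u[175:245,140:350],(800,267),interpolation=cv2.INTER_CUBIC)
b=cv2.resize(v[150:285,215:320],(420,540)[:2],interpolation=cv2.INTER_CUBIC)
b=cv2.resize(v[150:285,215:395],(440,330),interpolation=cv2.INTER_CUBIC)
o=np.zeros((600,800,3),np.uint8); o[:267]=a; o[270:600,:440]=b
cv2.imwrite("pics/crop1.png",o)
E
```

```text
scene
[337. 154.] 114 top [0.27  0.353 0.042] 61 [0.246 0.334] [0.291 0.375]
[298. 161.] 130 top [0.307 0.193 0.042] 59 [0.28  0.174] [0.329 0.213]
[118. 202.] 220 top [ 0.514 -0.443  0.052] 110 [ 0.463 -0.469] [ 0.525 -0.435]
[335. 204.] 166 top [0.569 0.266 0.043] 98 [0.541 0.245] [0.592 0.287]
[289. 215.] 204 top [0.611 0.107 0.043] 105 [0.581 0.089] [0.631 0.128]
[391. 211.] 145 top [0.627 0.442 0.043] 101 [0.607 0.422] [0.642 0.467]
[323. 251.] 191 top [0.783 0.177 0.048] 106 [0.753 0.156] [0.788 0.212]
[403. 250.] 270 top [0.788 0.416 0.043] 145 [0.764 0.395] [0.806 0.442]
side
[287. 140.] 71 top [0.779 0.406 0.043] 29 [0.764 0.393] [0.796 0.432]
[252. 141.] 73 top [0.616 0.432 0.044] 31 [0.605 0.418] [0.637 0.458]
[174. 161.] 55 top [0.266 0.345 0.042] 31 [0.247 0.33 ] [0.287 0.361]
[246. 163.] 63 top [0.56  0.254 0.043] 37 [0.543 0.239] [0.584 0.271]
[297. 169.] 106 top [0.75  0.159 0.051] 57 [0.728 0.151] [0.778 0.189]
[186. 183.] 122 top [0.299 0.186 0.042] 52 [0.28  0.172] [0.322 0.21 ]
[265. 185.] 125 top [0.601 0.096 0.043] 54 [0.584 0.082] [0.622 0.122]
[273. 312.] 198 top [ 0.478 -0.472  0.055] 127 [ 0.457 -0.477] [ 0.517 -0.444]
```

View pics/crop1.png

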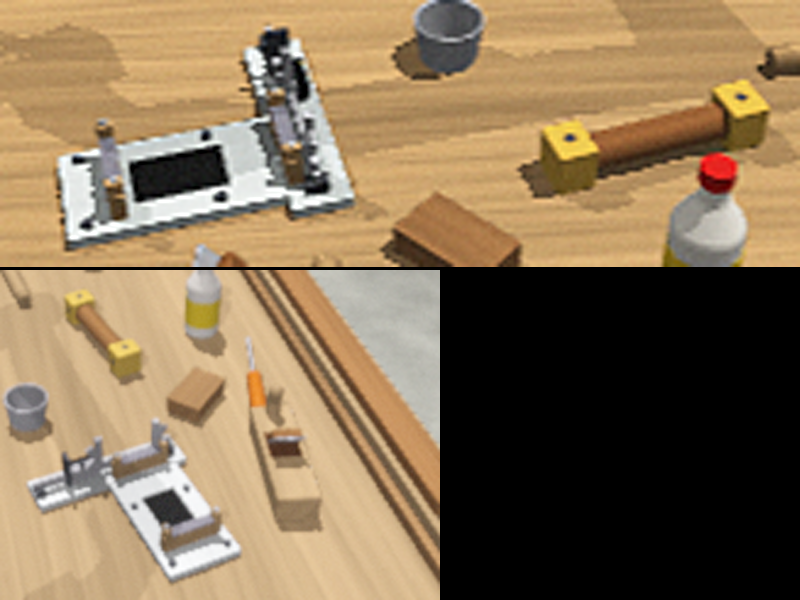

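```bash
python3 - <<'E'
from m import *
from scipy.spatial.transform import Rotation as Ro
s=env.sense(); R=Ro.from_quat(s["orientation"]).as_matrix(); print(R.round(3))
c=cam("wrist"); o=-c[1].T@c[2]; print("cam in tool",(R.T@(o-s["ee_pos"])).round(3),"axis in tool",(R.T@c[1].T).round(3), c[0])
for n in("scene","side"):
    im,d,c=L(n); P=cloud(d,c); hsv=cv2.cvtColor(im,cv2.COLOR_BGR2HSV)
    m=(hsv[...,1]<50)&(hsv[...,2]>150)&(P[...,0]>.4)&(P[...,0]<.75)&(P[...,1]>-.45)&(P[...,1]<-.05)&(P[...,2]<0.02)&(P[...,2]>.005)
    m=cv2.morphologyEx(m.astype(np.uint8),cv2.MORPH_CLOSE,np.ones((7,7)))
    Q=P[m>0]; print(n,m.sum(),Q[:,:2].min(0),Q[:,:2].max(0),cv2.minAreaRect(Q[:,:2].astype(np.float32)))
    M=np.median(Q,0); h=P[(abs(P[...,0]-.6)<.16)&(abs(P[...,1]+.2)<.14)&(P[...,2]>.034)&(P[...,2]<.044)]
    print(len(h)); print(h[::12].round(3).tolist()[:25])
E
```

```text
[[-0.921 -0.001  0.39 ]
 [-0.39   0.002 -0.921]
 [ 0.    -1.    -0.002]]
cam in tool [-0.075 -0.138 -0.   ] axis in tool [[ 0.001  0.962  0.272]
 [-0.001 -0.272  0.962]
 [ 1.    -0.001  0.   ]] [[314.03374061   0.         257.25666312]
 [  0.         314.03374061 195.32387453]
 [  0.           0.           1.        ]]
scene 1087 [ 0.41035331 -0.32335221] [ 1.44312198 -0.0775034 ] ((0.9323147535324097, -0.13195601105690002), (1.0224599838256836, 0.2308332771062851), 11.467066764831543)
355
[[0.461, -0.126, 0.042], [0.469, -0.119, 0.035], [0.493, -0.133, 0.038], [0.514, -0.129, 0.042], [0.528, -0.123, 0.035], [0.548, -0.136, 0.041], [0.562, -0.139, 0.04], [0.573, -0.136, 0.041], [0.578, -0.123, 0.04], [0.572, -0.282, 0.038], [0.588, -0.133, 0.037], [0.605, -0.117, 0.043], [0.608, -0.12, 0.042], [0.607, -0.123, 0.037], [0.61, -0.124, 0.035], [0.61, -0.273, 0.038], [0.637, -0.264, 0.038], [0.727, -0.232, 0.044], [0.73, -0.246, 0.043], [0.738, -0.144, 0.043], [0.736, -0.206, 0.042], [0.74, -0.212, 0.043], [0.739, -0.257, 0.042], [0.75, -0.127, 0.042], [0.743, -0.242, 0.042]]
side 1214 [ 0.30541714 -1.06806029] [ 0.65715096 -0.08619887] ((0.4929138422012329, -0.5819414258003235), (1.0080760717391968, 0.2639105021953583), 83.57888793945312)
410
[[0.751, -0.082, 0.043], [0.753, -0.116, 0.043], [0.61, -0.108, 0.043], [0.592, -0.121, 0.044], [0.579, -0.118, 0.035], [0.58, -0.126, 0.037], [0.555, -0.125, 0.037], [0.599, -0.134, 0.036], [0.567, -0.136, 0.04], [0.487, -0.119, 0.037], [0.57, -0.137, 0.036], [0.496, -0.124, 0.035], [0.558, -0.142, 0.039], [0.494, -0.134, 0.04], [0.551, -0.144, 0.037], [0.497, -0.138, 0.038], [0.743, -0.201, 0.043], [0.503, -0.14, 0.034], [0.489, -0.142, 0.035], [0.454, -0.145, 0.036], [0.734, -0.223, 0.043], [0.727, -0.232, 0.04], [0.757, -0.252, 0.042], [0.739, -0.262, 0.044], [0.722, -0.263, 0.04]]
```

>>> apply_moves(
  increments=[
    [0.436,0.536,0,0,0,0.909,87],
    [0.436,0.536,0,0,0,0.909,87],
    [0.436,0.536,0,0,0,0.909,87],
    [0.436,0.536,0,0,0,0.909,87],
    [0.436,0.536,0,0,0,0.909,87],
    [0.436,0.536,0,0,0,0.909,87],
    [0.436,0.536,0,0,0,0.909,87],
    [0.436,0.536,0,0,0,0.909,87],
    [0.436,0.536,0,0,0,0.909,87],
    [0.436,0.536,0,0,0,0.909,87],
    [0.436,0.536,0,0,0,0.909,87],
    [0.436,0.536,0,0,0,0.909,87],
    [0.436,0.536,0,0,0,0.909,87],
    [0.436,0.536,0,0,0,0.909,87],
    [0.436,0.536,0,0,0,0.909,87],
    [0,0,0,0,0,0,87],
    [0,0,0,0,0,0,87],
  ],
)

```text
clock: 1.8
ee_pos: [0.5904, -0.2188, 0.244]
orientation: [0.561, -0.432, 0.431, -0.56]
contact_force: [-0.1, -1.4, 0.1]
gripper_width: 0.0868
```

```bash
python3 - <<'E'
from h import *
s=env.sense(); im,d,c=snap("wrist"); np.savez("w10.npz",im=im,d=d,K=c[0],R=c[1],t=c[2])
print(s["ee_pos"],s["orientation"],s["qpos"])
cv2.imwrite("pics/w1.png",cv2.resize(im,(800,600),interpolation=cv2.INTER_CUBIC))
E
```

```text
[ 0.5903746  -0.21883806  0.24399076] [ 0.56053586 -0.43161306  0.43086514 -0.56023651] [ 0.64369493  0.44098937 -0.49081097  1.62665311  0.22406371  1.1314675
  0.35565268]
```

View pics/w1.png

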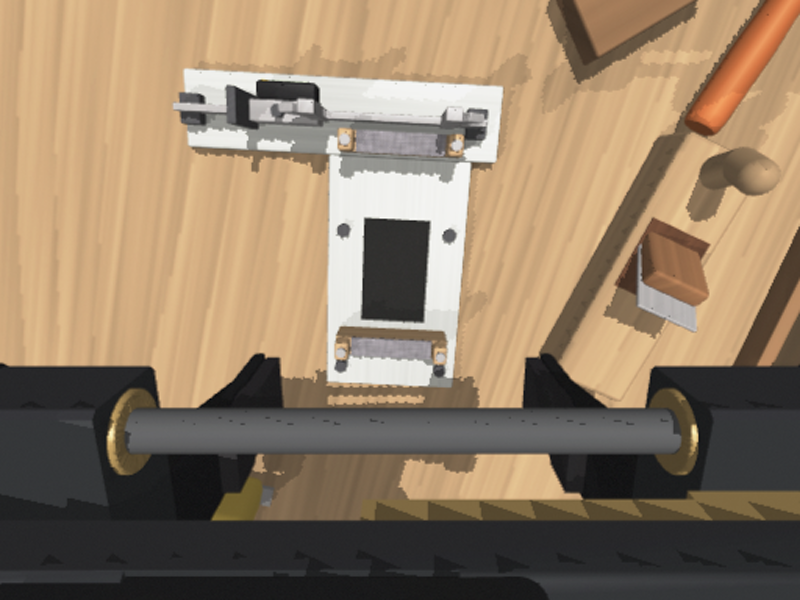

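```bash
python3 - <<'E'
from m import *
im,d,c=L("w1"); P=cloud(d,c); hsv=cv2.cvtColor(im,cv2.COLOR_BGR2HSV)
rot=lambda a:np.array([np.cos(a),np.sin(a)])
cs=[]
for (x0,x1,y0,y1) in((350,452,125,158),(342,438,332,362)):
    sl=np.s_[int(y0*.64):int(y1*.64),int(x0*.64):int(x1*.64)]
    h=hsv[sl]; g=im[sl].astype(int); p=P[sl]
    m=(abs(p[...,2]-.04)<.004)&(h[...,1]<60)&(h[...,2]>80)&(h[...,2]<200)
    m=cv2.morphologyEx(m.astype(np.uint8),cv2.MORPH_OPEN,np.ones((3,3)))
    k,lab,st,ce=cv2.connectedComponentsWithStats(m); i=1+np.argmax(st[1:,4])
    v,u=np.nonzero(lab==i); u=u+sl[1].start; v=v+sl[0].start
    Q=np.array([ray(c,a,b,.04) for a,b in zip(u,v)])
    r=cv2.minAreaRect(Q[:,:2].astype(np.float32)); print(st[i],r,p[lab==i][:,2].mean()); cs.append(np.array(r[0]))
mid=(cs[0]+cs[1])/2; D=cs[1]-cs[0]; print("mid",mid,"len",np.linalg.norm(D),"yaw",np.degrees(np.arctan2(D[1],D[0])))
ex=D/np.linalg.norm(D); ey=np.array([-ex[1],ex[0]])
# caliper parts in stand frame
m=(P[...,2]>.045)&(P[...,2]<.085)&(d>0)
S=np.stack([(P[...,:2]-mid)@ex,(P[...,:2]-mid)@ey,P[...,2]],-1)
q=S[m&(abs(S[...,0]+.09)<.03)&(abs(S[...,1]+.0)<.16)]
for a in np.arange(-.15,.06,.006):
    w=q[(q[:,1]>=a)&(q[:,1]<a+.006)]
    if len(w): print(round(a,3),len(w),w[:,0].min().round(3),w[:,0].max().round(3),w[:,2].max().round(3))
print("plate yaw check:")
w=(hsv[...,1]<40)&(hsv[...,2]>170)&(abs(P[...,2]-.012)<.005)&(abs(S[...,0]-.02)<.085)&(abs(S[...,1])<.08)
q=S[w]
for a in(-.04,-.02,0,.02,.04,.08,.09): 
    e=q[abs(q[:,0]-a)<.006]; print(a,e[:,1].min().round(4) if len(e) else'',e[:,1].max().round(4) if len(e) else '')
E
```

```text
[  4   3  58  17 806] ((0.5663548111915588, -0.13236716389656067), (0.05927988886833191, 0.013914767652750015), 11.800590515136719) 0.03796694576574695
[  6   4  52  14 591] ((0.5957075357437134, -0.27429383993148804), (0.059677157551050186, 0.01443476788699627), 11.7287015914917) 0.03804868635201442
mid [ 0.58103117 -0.2033305 ] len 0.14493020323230724 yaw -78.31505008823528
-0.108 144 -0.099 -0.077 0.064
-0.102 137 -0.099 -0.077 0.064
-0.078 25 -0.091 -0.086 0.062
-0.072 44 -0.09 -0.085 0.067
-0.066 35 -0.092 -0.084 0.077
-0.06 78 -0.092 -0.084 0.077
-0.054 76 -0.092 -0.084 0.079
-0.042 71 -0.079 -0.065 0.054
-0.036 72 -0.079 -0.066 0.053
0.024 76 -0.093 -0.085 0.078
0.03 153 -0.092 -0.066 0.078
0.036 107 -0.091 -0.066 0.066
0.042 43 -0.091 -0.086 0.066
0.048 12 -0.091 -0.087 0.061
plate yaw check:
-0.04 -0.051 0.0514
-0.02 -0.0521 0.0513
0 -0.0518 0.0515
0.02 -0.0513 0.0514
0.04 -0.0512 0.0515
0.08 -0.0507 0.0516
0.09 -0.0505 0.0516
```

>>> apply_moves(
  increments=[
    [0,0.9,0,0,0,0,87],
    [0,0.9,0,0,0,0,87],
    [0,0.9,0,0,0,0,87],
    [0,0.9,0,0,0,0,87],
    [0,0.9,0,0,0,0,87],
    [0,0.9,0,0,0,0,87],
    [0,0.9,0,0,0,0,87],
    [0,0.9,0,0,0,0,87],
    [0,0,0,0,0,0,87],
    [0,0,0,0,0,0,87],
  ],
)

```text
clock: 2.85
ee_pos: [0.5903, 0.1399, 0.2444]
orientation: [0.561, -0.431, 0.432, -0.56]
contact_force: [-0.6, -0.9, -0.6]
gripper_width: 0.0869
```

```bash
cat > hd.py <<'E'
from h import *
def handle(save=None,z=.044):
    s=env.sense(); im,d,c=snap("wrist"); P=cloud(d,c); hsv=cv2.cvtColor(im,cv2.COLOR_BGR2HSV)
    m=((hsv[...,0]>18)&(hsv[...,0]<32)&(hsv[...,1]>130)&(hsv[...,2]>70)&(abs(P[...,2]-z+.002)<.006)&(d>0)).astype(np.uint8)
    m=cv2.morphologyEx(m,cv2.MORPH_CLOSE,np.ones((5,5)))
    k,lab,st,ce=cv2.connectedComponentsWithStats(m); o=[]
    for i in range(1,k):
        if st[i,4]<150: continue
        v,u=np.nonzero(lab==i); Q=np.array([ray(c,a,b,z) for a,b in zip(u,v)]); r=cv2.minAreaRect(Q[:,:2].astype(np.float32))
        print(ce[i].round(),st[i,4],np.round(r[0],4),np.round(r[1],4),round(r[2],1),"z",P[lab==i][:,2].mean().round(4)); o.append(r)
    if save: cv2.imwrite(save,im)
    print(s["clock"],s["ee_pos"].round(4),s["contact_force"].round(2),s["ft_torque"].round(3),s["gripper_width"].round(4)); return o
E
python3 -c "
from hd import *
handle('pics/w2.png')"
```

```text
[11. 56.] 193 [0.3222 0.1958] [0.0384 0.0156] 80.4 z 0.0425
[394. 167.] 244 [0.7363 0.1875] [0.0568 0.0252] 82.4 z 0.0436Traceback (most recent call last):
  File "<string>", line 3, in <module>
    handle('pics/w2.png')
    ~~~~~~^^^^^^^^^^^^^^^
  File "hd.py", line 12, in handle
    print(s["clock"],s["ee_pos"].round(4),s["contact_force"].round(2),s["ft_torque"].round(3),s["gripper_width"].round(4)); return o
                                                                                              ^^^^^^^^^^^^^^^^^^^^^^^^
AttributeError: 'float' object has no attribute 'round'
```

View pics/w2.png

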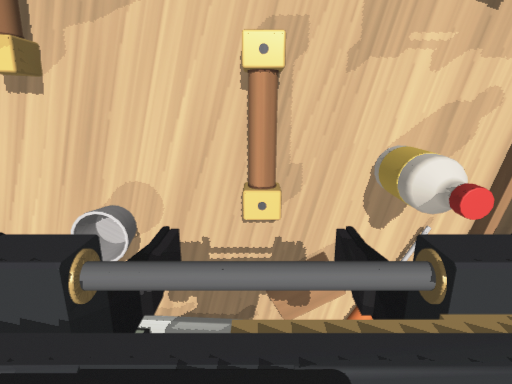

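```bash
sed -i 's/s\["gripper_width"\].round(4)/round(s["gripper_width"],4)/; s/(hsv\[...,0\]<32)&(hsv\[...,1\]>130)/(hsv[...,0]<36)\&(hsv[...,1]>115)/' hd.py
python3 - <<'E'
from hd import *
im=cv2.imread('pics/w2.png'); h=cv2.cvtColor(im,cv2.COLOR_BGR2HSV); print(h[58,254],h[195,250],h[120,262],h[150,220])
handle()
c=cam("wrist"); a,b=ray(c,264,47.5,.044),ray(c,262,206,.044); print(a,b,np.linalg.norm(a-b),np.degrees(np.arctan2(*(a-b)[1::-1])))
E
```

```text
[ 26  98 246] [ 24 120 242] [ 13 130 185] [ 18  93 225]
[264.  54.] 248 [0.5633 0.2662] [0.0421 0.0355] 13.8 z 0.0448
[ 8. 53.] 657 [0.3183 0.1973] [0.0196 0.0355] 11.5 z 0.0415
[394. 165.] 246 [0.736  0.1874] [0.0566 0.0248] 82.2 z 0.0435
[262. 203.] 1111 [0.6032 0.1097] [0.0429 0.0354] 14.6 z 0.0427
2.9 [0.5906 0.1382 0.2442] [ 0.82 -0.13 -0.35] [-0.009 -0.126  0.011] 0.087
[0.56440609 0.26523052 0.044     ] [0.6043275  0.10582451 0.044     ] 0.16432892301850735 104.05989048853719
```

>>> apply_moves(
  increments=[
    [-0.07,0.47,0,0,0,-0.09,60],
    [-0.07,0.47,-0.2,0,0,0,60],
    [0,0,-0.8,0,0,0,60],
    [0,0,-0.8,0,0,0,60],
    [0,0,-0.8,0,0,0,60],
    [0,0,-0.8,0,0,0,60],
    [0,0,-0.5,0,0,0,60],
    [0,0,-0.22,0,0,0,60],
    [0,0,-0.2,0,0,0,50],
    [0,0,0,0,0,0,40],
    [0,0,0,0,0,0,36],
    [0,0,0,0,0,0,36],
  ],
  newtons=20,
)

```text
clock: 4.15
ee_pos: [0.5844, 0.1878, 0.03]
orientation: [-0.557, 0.434, -0.435, 0.559]
contact_force: [-0.4, 0.4, 0.3]
gripper_width: 0.0389
```

```bash
cat > st.py <<'E'
from h import *
s=env.sense(); print(s["clock"],s["ee_pos"].round(4),s["orientation"].round(4),s["contact_force"].round(2),s["ft_torque"].round(3),round(s["gripper_width"],4))
E
python3 st.py; python3 -c "
from h import *
im,d,c=snap('side'); cv2.imwrite('pics/s3.png',cv2.resize(im[110:230,180:340],(800,600),interpolation=cv2.INTER_CUBIC))"
```

```text
4.15 [0.5844 0.1878 0.03  ] [-0.5572  0.4338 -0.4348  0.5588] [-0.43  0.36  0.31] [-0.016 -0.111  0.016] 0.0389
```

View pics/s3.png

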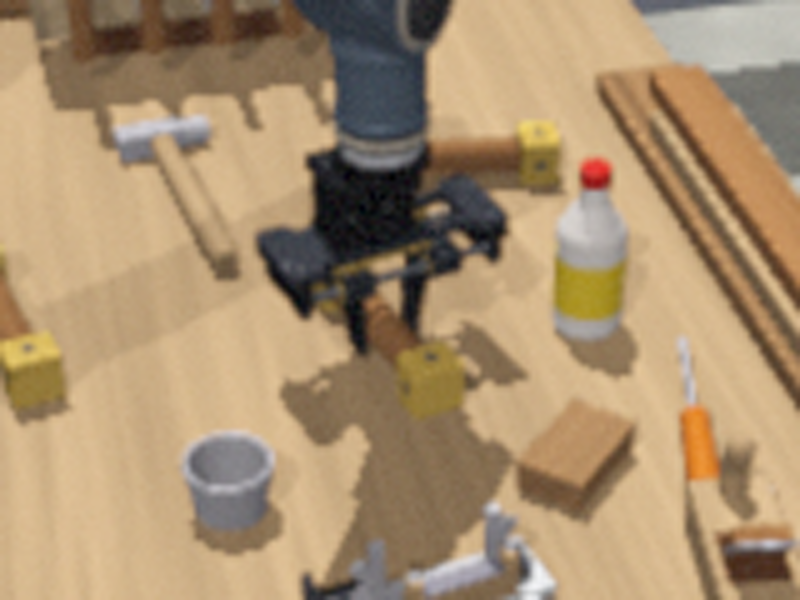

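Fingers straddle the oak at its middle (crop px 385,330), with the cup and bottle clear. Next: close lightly and try a 4 mm lift.

>>> apply_moves(
  increments=[
    [0,0,0,0,0,0,34],
    [0,0,0,0,0,0,33],
    [0,0,0,0,0,0,28],
    [0,0,0,0,0,0,28],
    [0,0,0,0,0,0,28],
    [0,0,0,0,0,0,28],
  ],
  newtons=20,
)

```text
clock: 4.8
ee_pos: [0.5834, 0.1875, 0.0289]
orientation: [0.558, -0.434, 0.434, -0.558]
contact_force: [-1.3, -0.8, 4.3]
gripper_width: 0.0316
```

```bash
python3 st.py
```

```text
4.8 [0.5834 0.1875 0.0289] [ 0.5581 -0.4342  0.4342 -0.5581] [-1.3  -0.82  4.31] [-0.187  0.329 -0.001] 0.0316
```

>>> apply_moves(
  increments=[
    [0,0,0.02,0,0,0,28],
    [0,0,0.02,0,0,0,28],
    [0,0,0.02,0,0,0,28],
    [0,0,0.02,0,0,0,28],
    [0,0,0,0,0,0,28],
    [0,0,0,0,0,0,28],
    [0,0,0,0,0,0,28],
  ],
)

```text
clock: 5.5
ee_pos: [0.583, 0.1873, 0.0323]
orientation: [0.558, -0.434, 0.434, -0.558]
contact_force: [-0.3, 0.2, -5.8]
gripper_width: 0.0317
```

```bash
python3 st.py; python3 -c "
from hd import *
handle('pics/w4.png')
env.sense()"
```

```text
5.5 [0.583  0.1873 0.0323] [ 0.5583 -0.4344  0.4341 -0.5578] [-0.28  0.17 -5.76] [ 0.068 -0.022 -0.027] 0.0317
[262. 106.] 2517 [0.5627 0.2664] [0.0442 0.036 ] 14.2 z 0.0476
5.5 [0.583  0.1873 0.0323] [-0.28  0.17 -5.76] [ 0.068 -0.022 -0.027] 0.0317
```

```bash
cat > tilt.py <<'E'
from h import *
def tilt():
    "height and slope of the visible brass top along the handle axis (+ = +y end up)"
    out=[]
    ax=np.array([-.245,.969])
    for _ in range(3):
        s=env.sense(); im,d,c=snap("wrist"); P=cloud(d,c); hsv=cv2.cvtColor(im,cv2.COLOR_BGR2HSV)
        r=(P[...,:2]-s["ee_pos"][:2]); t=r@ax; w=r@np.array([.969,.245])
        m=(t>.02)&(t<.17)&(abs(w)<.03)&(d>0)&(P[...,2]>s["ee_pos"][2]-.01)
        y=m&(hsv[...,0]>18)&(hsv[...,0]<36)&(hsv[...,1]>60)&(abs(w)<.018)
        tt=t[y];z=P[...,2][y]; k=z>np.median(z)-.004; p=np.polyfit(tt[k],z[k],1)
        o=m&(hsv[...,0]<17)&(abs(w)<.004)&(hsv[...,1]>60)
        q=np.polyfit(t[o],P[...,2][o],1) if o.sum()>20 else [0,0]
        out.append([tt[k].mean(),z[k].mean(),np.degrees(np.arctan(p[0])),k.sum(),np.degrees(np.arctan(q[0])),o.sum()])
    print("t,z,slope_brass,n,slope_oak,n",np.mean(out,0).round(4),"F",s["contact_force"].round(2),"T",s["ft_torque"].round(3),"ee",s["ee_pos"].round(4),s["clock"],round(s["gripper_width"],4))
if __name__=="__main__": tilt()
E
python3 tilt.py; python3 -c "
from h import *
im,d,c=snap('wrist'); cv2.imwrite('pics/w5.png',im)"
```

```text
t,z,slope_brass,n,slope_oak,n [ 7.21000000e-02  5.83000000e-02 -4.01282000e+01  1.11276667e+04
  2.23830000e+00  1.82500000e+03] F [ 0.11 -1.19 -5.74] T [ 0.062 -0.037 -0.026] ee [0.5832 0.1874 0.0324] 5.65 0.0314
```

View pics/w5.png

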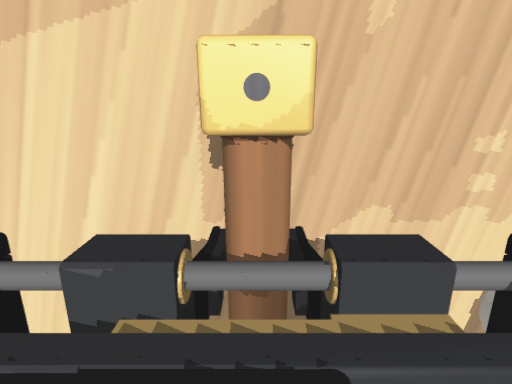

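Wrist view: the +y brass block (px 257,85) tips up about 2.2°, so the heavy end is the -y one. Regrip 20 mm towards -y.

>>> apply_moves(
  increments=[
    [0,0,-0.02,0,0,0,28],
    [0,0,-0.02,0,0,0,28],
    [0,0,-0.02,0,0,0,28],
    [0,0,-0.02,0,0,0,28],
    [0,0,0,0,0,0,28],
    [0,0,0,0,0,0,40],
    [0,0,0,0,0,0,40],
    [0.049,-0.194,0,0,0,0,40],
    [0.049,-0.194,0,0,0,0,40],
    [0,0,0,0,0,0,36],
    [0,0,0,0,0,0,34],
    [0,0,0,0,0,0,33],
    [0,0,0,0,0,0,28],
    [0,0,0,0,0,0,28],
    [0,0,0,0,0,0,28],
    [0,0,0,0,0,0,28],
  ],
)

```text
clock: 7.35
ee_pos: [0.5883, 0.1686, 0.0286]
orientation: [-0.558, 0.434, -0.434, 0.558]
contact_force: [0.2, 0.7, -0.4]
gripper_width: 0.0316
```

```bash
sed -i 's/y=m&(hsv/y=(t>T0)\&(t<T0+.03)\&m\&(hsv/; s/def tilt():/def tilt(T0):/; s/tilt()$/import sys; tilt(float(sys.argv[1]))/' tilt.py; python3 tilt.py .088
```

```text
t,z,slope_brass,n,slope_oak,n [ 9.8900000e-02  4.2000000e-02 -3.9000000e-02  5.9573333e+03
  1.6520000e-01  2.9110000e+03] F [ 0.59  0.04 -0.24] T [ 0.149 -0.191  0.023] ee [0.5883 0.1685 0.0286] 7.45 0.0315
```

>>> apply_moves(
  increments=[
    [0,0,0.02,0,0,0,28],
    [0,0,0.02,0,0,0,28],
    [0,0,0.02,0,0,0,28],
    [0,0,0.02,0,0,0,28],
    [0,0,0,0,0,0,28],
    [0,0,0,0,0,0,28],
    [0,0,0,0,0,0,28],
  ],
)

```text
clock: 8.2
ee_pos: [0.5882, 0.168, 0.0325]
orientation: [0.558, -0.434, 0.434, -0.558]
contact_force: [-0.2, 0.4, -7.2]
gripper_width: 0.0313
```

```bash
python3 tilt.py .088
```

```text
t,z,slope_brass,n,slope_oak,n [9.8900000e-02 4.7100000e-02 6.2680000e-01 6.1276667e+03 9.4210000e-01
 2.9283333e+03] F [-0.11  1.03 -6.08] T [ 0.105 -0.115  0.006] ee [0.5882 0.1681 0.0325] 8.3 0.0315
```

Now off the bench with only 0.7° of slip, so the balance is a little farther to -y. Shift 9 mm more.

>>> apply_moves(
  increments=[
    [0,0,-0.02,0,0,0,28],
    [0,0,-0.02,0,0,0,28],
    [0,0,-0.02,0,0,0,28],
    [0,0,-0.02,0,0,0,28],
    [0,0,0,0,0,0,28],
    [0,0,0,0,0,0,40],
    [0,0,0,0,0,0,40],
    [0.044,-0.174,0,0,0,0,40],
    [0,0,0,0,0,0,40],
    [0,0,0,0,0,0,36],
    [0,0,0,0,0,0,34],
    [0,0,0,0,0,0,33],
    [0,0,0,0,0,0,28],
    [0,0,0,0,0,0,28],
    [0,0,0,0,0,0,28],
    [0,0,0,0,0,0,28],
  ],
)

```text
clock: 9.95
ee_pos: [0.5904, 0.1596, 0.0286]
orientation: [-0.558, 0.434, -0.434, 0.558]
contact_force: [0.7, 0.5, 0.2]
gripper_width: 0.0315
```

```bash
python3 tilt.py .097
```

```text
t,z,slope_brass,n,slope_oak,n [ 1.0340000e-01  4.2000000e-02 -2.4700000e-01  3.8983333e+03
  8.7900000e-02  3.4223333e+03] F [0.04 0.28 0.19] T [ 0.201 -0.06   0.021] ee [0.5905 0.1596 0.0286] 10.05 0.0315
```

>>> apply_moves(
  increments=[
    [0,0,0.02,0,0,0,28],
    [0,0,0.02,0,0,0,28],
    [0,0,0.02,0,0,0,28],
    [0,0,0.02,0,0,0,28],
    [0,0,0.02,0,0,0,28],
    [0,0,0,0,0,0,28],
    [0,0,0,0,0,0,28],
    [0,0,0,0,0,0,28],
  ],
)

```text
clock: 10.9
ee_pos: [0.5904, 0.1594, 0.0335]
orientation: [0.558, -0.434, 0.434, -0.558]
contact_force: [0.1, 0.1, -5.9]
gripper_width: 0.0315
```

```bash
python3 tilt.py .097
```

```text
t,z,slope_brass,n,slope_oak,n [1.0340000e-01 4.7400000e-02 9.7200000e-02 3.9293333e+03 4.1450000e-01
 3.4360000e+03] F [-0.04  0.31 -6.06] T [ 0.015 -0.125 -0.026] ee [0.5905 0.1593 0.0335] 11.0 0.0317
```

>>> apply_moves(
  increments=[
    [0,0,0.05,0,0,0,28],
    [0,0,0.1,0,0,0,28],
    [0,0,0.15,0,0,0,28],
    [0,0,0.2,0,0,0,28],
    [0,0,0.25,0,0,0,28],
    [0,0,0.25,0,0,0,28],
    [0,0,0.25,0,0,0,28],
    [0,0,0.25,0,0,0,28],
    [0,0,0.2,0,0,0,28],
    [0,0,0.15,0,0,0,28],
    [0,0,0.1,0,0,0,28],
    [0,0,0.08,0,0,0,28],
    [0,0,0,0,0,0,28],
    [0,0,0,0,0,0,28],
  ],
)

```text
clock: 12.45
ee_pos: [0.5902, 0.1593, 0.1347]
orientation: [0.558, -0.434, 0.434, -0.558]
contact_force: [0.4, -0.3, -7.1]
gripper_width: 0.0313
```

```bash
python3 tilt.py .097
```

```text
t,z,slope_brass,n,slope_oak,n [1.0350000e-01 1.4840000e-01 3.7600000e-02 3.9816667e+03 4.0920000e-01
 3.4313333e+03] F [-0.53 -0.06 -6.21] T [ 0.022 -0.099 -0.032] ee [0.5902 0.1592 0.1345] 12.55 0.0313
```

Level held. Carry over to the stand.

>>> apply_moves(
  increments=[
    [0,-0.1,0,0,0,0,28],
    [0,-0.2,0,0,0,0,28],
    [0,-0.3,0,0,0,0,28],
    [0,-0.4,0,0,0,0,28],
    [-0.006,-0.485,0,0,0,-0.0354,28],
    [-0.006,-0.485,0,0,0,-0.0354,28],
    [-0.006,-0.485,0,0,0,-0.0354,28],
    [-0.006,-0.485,0,0,0,-0.0354,28],
    [-0.006,-0.485,0,0,0,-0.0354,28],
    [-0.006,-0.485,0,0,0,-0.0354,28],
    [-0.006,-0.485,0,0,0,-0.0354,28],
    [-0.006,-0.485,0,0,0,-0.0354,28],
    [-0.006,-0.485,0,0,0,-0.0354,28],
    [-0.006,-0.485,0,0,0,-0.0354,28],
    [-0.006,-0.485,0,0,0,-0.0354,28],
    [-0.006,-0.485,0,0,0,-0.0354,28],
    [0,-0.4,0,0,0,0,28],
    [0,-0.3,0,0,0,0,28],
    [0,-0.2,0,0,0,0,28],
    [0,-0.1,0,0,0,0,28],
  ],
)

```text
clock: 14.6
ee_pos: [0.5865, -0.233, 0.135]
orientation: [0.548, -0.447, 0.447, -0.548]
contact_force: [0.9, 0.8, -7.0]
gripper_width: 0.0315
```

>>> apply_moves(
  increments=[
    [0,0,0,0,0,0,28],
    [0,0,0,0,0,0,28],
    [0,0,0,0,0,0,28],
  ],
)

```text
clock: 14.9
ee_pos: [0.5871, -0.2301, 0.1352]
orientation: [-0.549, 0.446, -0.446, 0.549]
contact_force: [-0.0, 0.4, -6.0]
gripper_width: 0.0314
```

```bash
python3 tilt.py .097; python3 - <<'E'
from hd import *
handle('pics/w6.png',z=.151)
c=cam("wrist"); s=env.sense()
from scipy.spatial.transform import Rotation as Ro
z=Ro.from_quat(s["orientation"]).as_matrix()[:,2]; print(np.degrees(np.arctan2(z[1],z[0])))
E
```

```text
t,z,slope_brass,n,slope_oak,n [ 1.036e-01  1.490e-01  1.740e-02  3.947e+03 -2.429e-01  3.420e+03] F [-0.55  0.43 -6.71] T [ 0.016 -0.1   -0.046] ee [ 0.5871 -0.2305  0.1352] 15.0 0.0315
[257.  42.] 1663 [ 0.5664 -0.1318] [0.0421 0.0175] 11.7 z 0.1485
15.05 [ 0.5871 -0.2307  0.1351] [-0.34 -0.18 -6.37] [ 0.029 -0.118  0.019] 0.0314
11.739737758634494
```

View pics/w6.png

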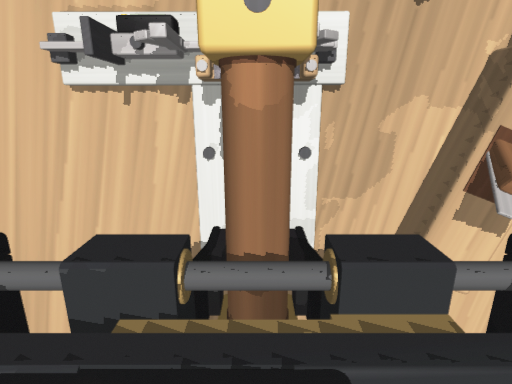

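Centred over the rests: lateral 0.2 mm, brass/oak edge at -64 mm in the stand frame. Lower gently.

>>> apply_moves(
  increments=[
    [0,0,-0.08,0,0,0,28],
    [0,0,-0.16,0,0,0,28],
    [0,0,-0.2,0,0,0,28],
    [0,0,-0.2,0,0,0,28],
    [0,0,-0.2,0,0,0,28],
    [0,0,-0.16,0,0,0,28],
    [0,0,-0.08,0,0,0,28],
    [0,0,-0.05,0,0,0,28],
    [0,0,-0.04,0,0,0,28],
    [0,0,-0.04,0,0,0,28],
    [0,0,0,0,0,0,28],
    [0,0,0,0,0,0,28],
  ],
)

```text
clock: 16.3
ee_pos: [0.5871, -0.2317, 0.0748]
orientation: [-0.548, 0.446, -0.447, 0.548]
contact_force: [0.1, -0.5, -6.0]
gripper_width: 0.0315
```

>>> apply_moves(
  increments=[
    [0,0,-0.02,0,0,0,28],
    [0,0,-0.02,0,0,0,28],
    [0,0,-0.02,0,0,0,28],
    [0,0,-0.02,0,0,0,28],
    [0,0,0,0,0,0,28],
    [0,0,0,0,0,0,28],
  ],
)

```text
clock: 16.9
ee_pos: [0.5869, -0.2316, 0.0705]
orientation: [-0.548, 0.447, -0.446, 0.548]
contact_force: [0.2, 0.5, -6.1]
gripper_width: 0.0314
```

```bash
python3 tilt.py .097
```

```text
t,z,slope_brass,n,slope_oak,n [ 1.0360000e-01  8.4400000e-02 -1.5840000e-01  3.9273333e+03
 -2.1950000e-01  3.4120000e+03] F [-0.58  0.28 -5.85] T [ 0.047 -0.066  0.015] ee [ 0.5869 -0.2316  0.0706] 17.0 0.0316
```

Still fully carried at 70.5 mm; the last 2 mm in half-millimetre rows.

>>> apply_moves(
  increments=[
    [0,0,-0.01,0,0,0,28],
    [0,0,-0.01,0,0,0,28],
    [0,0,-0.01,0,0,0,28],
    [0,0,-0.01,0,0,0,28],
    [0,0,0,0,0,0,28],
    [0,0,0,0,0,0,28],
  ],
)

```text
clock: 17.65
ee_pos: [0.5869, -0.2315, 0.0686]
orientation: [-0.548, 0.446, -0.446, 0.548]
contact_force: [-0.2, 1.1, -5.2]
gripper_width: 0.0315
```

```bash
python3 tilt.py .097
```

```text
t,z,slope_brass,n,slope_oak,n [ 1.0370000e-01  8.1900000e-02 -3.4470000e-01  3.9296667e+03
 -4.7900000e-01  3.4016667e+03] F [-0.69  0.57 -4.72] T [ 0.071  0.048 -0.028] ee [ 0.5869 -0.2316  0.0686] 17.75 0.031
```

>>> apply_moves(
  increments=[
    [0,0,-0.01,0,0,0,28],
    [0,0,-0.01,0,0,0,28],
    [0,0,0,0,0,0,28],
    [0,0,0,0,0,0,28],
  ],
)

```text
clock: 18.2
ee_pos: [0.5869, -0.2316, 0.0686]
orientation: [0.548, -0.446, 0.447, -0.548]
contact_force: [-4.7, 1.3, 5.3]
gripper_width: 0.0314
```

```bash
python3 tilt.py .097
```

```text
t,z,slope_brass,n,slope_oak,n [ 1.037e-01  8.190e-02 -4.754e-01  3.939e+03 -4.805e-01  3.405e+03] F [-4.07  1.9   5.45] T [ 0.325  0.907 -0.018] ee [ 0.5869 -0.2316  0.0686] 18.3 0.0316
```

>>> apply_moves(
  increments=[
    [0,0,0.01,0,0,0,28],
    [0,0,0,0,0,0,34],
    [0,0,0,0,0,0,40],
    [0,0,0,0,0,0,48],
    [0,0,0,0,0,0,48],
    [0,0,0.1,0,0,0,48],
    [0,0,0.3,0,0,0,48],
    [0,0,0.6,0,0,0,48],
    [0,0,0.8,0,0,0,48],
    [0,0,0.8,0,0,0,48],
    [0,-0.2,0.4,0,0,0,30],
    [0,-0.4,0.3,0,0,0,10],
    [0,0,0.2,0,0,0,0],
    [0,0,0,0,0,0,0],
    [0,0,0,0,0,0,0],
    [0,0,0,0,0,0,0],
  ],
)

```text
clock: 19.95
ee_pos: [0.5865, -0.2602, 0.2421]
orientation: [0.549, -0.447, 0.445, -0.549]
contact_force: [-0.4, 0.8, -0.0]
gripper_width: 0.0079
```

```bash
cat > cal.py <<'E'
from hd import *
mid=np.array([.58103,-.20333]); a=np.radians(-78.3); ex=np.array([np.cos(a),np.sin(a)]); ey=np.array([-ex[1],ex[0]])
def S(p): return np.array([(np.asarray(p)[:2]-mid)@ex,(np.asarray(p)[:2]-mid)@ey])
def W(x,y): return mid+x*ex+y*ey
if __name__=="__main__":
    import sys
    s=env.sense(); print("tcp in stand",S(s["ee_pos"]).round(4),s["ee_pos"].round(4),"F",s["contact_force"].round(2),s["clock"],round(s["gripper_width"],4))
    for r in handle(sys.argv[1],z=.084): print("blk stand",S(r[0]).round(4))
    im,d,c=snap("wrist"); P=cloud(d,c); q=P.reshape(-1,3)[(d>0).ravel()]; q=np.c_[(q[:,:2]-mid)@ex,(q[:,:2]-mid)@ey,q[:,2]]
    q=q[(abs(q[:,0]+.089)<.013)&(abs(q[:,1]+.02)<.1)]
    for n,l,h in(("thumb",.055,.068),("jawtop",.0685,.08)):
        k=q[(q[:,2]>l)&(q[:,2]<h)]; hist,e=np.histogram(k[:,1],np.arange(-.12,.062,.004)); print(n,[(round(x,3),int(y)) for x,y in zip(e,hist) if y>3])
    k=q[(q[:,2]>.058)&(q[:,2]<.067)&(q[:,1]<-.06)]; print("plate y range",np.percentile(k[:,1],[2,50,98]).round(4),k[:,0].min().round(3),k[:,0].max().round(3)) if len(k) else 0
E
python3 cal.py pics/w7.png
```

```text
tcp in stand [ 0.0568 -0.0062] [ 0.5865 -0.2602  0.2421] F [-0.42  0.77 -0.02] 19.95 0.0079
[264.  37.] 398 [ 0.5645 -0.1237] [0.0428 0.0355] 11.7 z 0.0814
[264. 208.] 1388 [ 0.5968 -0.2808] [0.0424 0.0354] 11.8 z 0.0822
19.95 [ 0.5865 -0.2602  0.2421] [-0.42  0.77 -0.02] [-0.005 -0.082  0.038] 0.0079
blk stand [-0.0813 -0.0001]
blk stand [ 0.0791 -0.0003]
thumb [(np.float64(-0.108), 95), (np.float64(-0.104), 128), (np.float64(-0.076), 25), (np.float64(-0.072), 35), (np.float64(-0.068), 44), (np.float64(-0.064), 11), (np.float64(-0.06), 11), (np.float64(-0.056), 15), (np.float64(-0.052), 20), (np.float64(0.024), 22), (np.float64(0.028), 13), (np.float64(0.032), 12), (np.float64(0.036), 28), (np.float64(0.04), 40), (np.float64(0.044), 32), (np.float64(0.048), 20)]
jawtop [(np.float64(-0.064), 16), (np.float64(-0.06), 55), (np.float64(-0.056), 56), (np.float64(-0.052), 15), (np.float64(-0.024), 19), (np.float64(0.02), 11), (np.float64(0.024), 33), (np.float64(0.028), 56), (np.float64(0.032), 46)]
plate y range [-0.1069 -0.1021 -0.0631] -0.099 -0.077
```

View pics/w7.png

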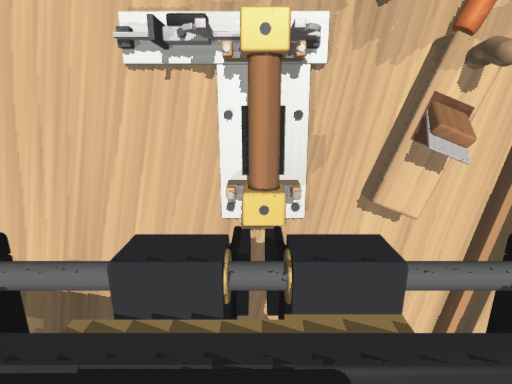

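Handle lies centred (blocks at stand x ≈ ±80, lateral -0.2 mm). The thumb's back is at y ≈ -108 mm. Go behind it with closed fingers.

>>> apply_moves(
  increments=[
    [-0.3,0.2,0,0,0,0,0],
    [-0.535,0.382,0,0,0,0,0],
    [-0.535,0.382,0,0,0,0,0],
    [-0.535,0.382,0,0,0,0,0],
    [-0.535,0.382,0,0,0,0,0],
    [-0.535,0.382,0,0,0,0,0],
    [-0.24,0.18,0,0,0,0,0],
    [0,0,0,0,0,0,0],
    [0,0,0,0,0,0,0],
    [0,0,-0.4,0,0,0,0],
    [0,0,-0.6,0,0,0,0],
    [0,0,-0.5,0,0,0,0],
    [0,0,0,0,0,0,0],
    [0,0,0,0,0,0,0],
  ],
)

```text
clock: 21.45
ee_pos: [0.4273, -0.1475, 0.1682]
orientation: [-0.548, 0.447, -0.446, 0.549]
contact_force: [0.5, -0.0, 0.3]
gripper_width: 0.0004
```

```bash
python3 cal.py pics/w8.png; python3 -c "
from h import *
s,_,_=snap('scene'); a,_,_=snap('side')
o=np.hstack([cv2.resize(s[150:260,130:260],(400,338),interpolation=cv2.INTER_CUBIC),cv2.resize(a[190:290,200:318],(399,338),interpolation=cv2.INTER_CUBIC)]); cv2.imwrite('pics/c9.png',o)"
```

```text
tcp in stand [-0.0859 -0.1392] [ 0.4273 -0.1475  0.1682] F [ 0.54 -0.03  0.34] 21.45 0.0004
[439. 211.] 2556 [ 0.5601 -0.1209] [0.0452 0.0362] 11.6 z 0.083
21.45 [ 0.4273 -0.1475  0.1682] [ 0.54 -0.03  0.34] [-0.014 -0.11  -0.011] 0.0004
blk stand [-0.0849 -0.0038]
thumb [(np.float64(-0.108), 143), (np.float64(-0.104), 76), (np.float64(-0.076), 44), (np.float64(-0.072), 50), (np.float64(-0.068), 40), (np.float64(-0.064), 61), (np.float64(-0.06), 21), (np.float64(-0.056), 18), (np.float64(-0.024), 235), (np.float64(-0.02), 23), (np.float64(-0.016), 19), (np.float64(-0.012), 19), (np.float64(-0.008), 22), (np.float64(-0.004), 19), (np.float64(0.0), 19), (np.float64(0.004), 19), (np.float64(0.008), 21), (np.float64(0.012), 18), (np.float64(0.016), 16), (np.float64(0.036), 10), (np.float64(0.04), 21), (np.float64(0.044), 27), (np.float64(0.048), 7)]
jawtop [(np.float64(-0.064), 52), (np.float64(-0.06), 63), (np.float64(-0.056), 58), (np.float64(-0.024), 249), (np.float64(-0.02), 26), (np.float64(-0.016), 18), (np.float64(-0.012), 26), (np.float64(-0.008), 20), (np.float64(-0.004), 22), (np.float64(0.0), 24), (np.float64(0.004), 22), (np.float64(0.008), 19), (np.float64(0.012), 22), (np.float64(0.016), 17), (np.float64(0.024), 41), (np.float64(0.028), 67), (np.float64(0.032), 45)]
plate y range [-0.1076 -0.1024 -0.0612] -0.1 -0.078
```

View pics/c9.png

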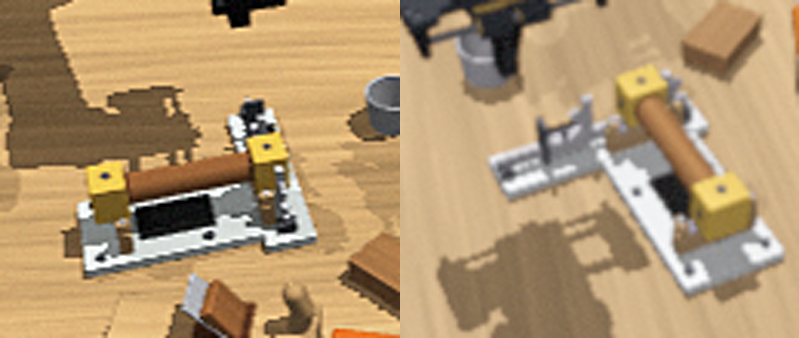

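>>> apply_moves(
  increments=[
    [0,0.05,-0.3,0,0,0,0],
    [0,0,-0.5,0,0,0,0],
    [0,0,-0.5,0,0,0,0],
    [0,0,-0.4,0,0,0,0],
    [0,0,-0.3,0,0,0,0],
    [0,0,-0.14,0,0,0,0],
    [0,0,0,0,0,0,0],
    [0,0,0,0,0,0,0],
  ],
)

```text
clock: 22.45
ee_pos: [0.427, -0.1448, 0.0619]
orientation: [-0.548, 0.446, -0.447, 0.549]
contact_force: [-0.2, -0.1, 0.4]
gripper_width: 0.0007
```

```bash
python3 -c "
from cal import *
s=env.sense(); print(S(s['ee_pos']),s['ee_pos'],s['contact_force'])
im,d,c=snap('wrist'); cv2.imwrite('pics/w10.png',im)"
```

```text
[-0.08856848 -0.13900737] [ 0.42695025 -0.14479065  0.0619074 ] [-0.22176115 -0.07732413  0.37887044]
```

View pics/w10.png

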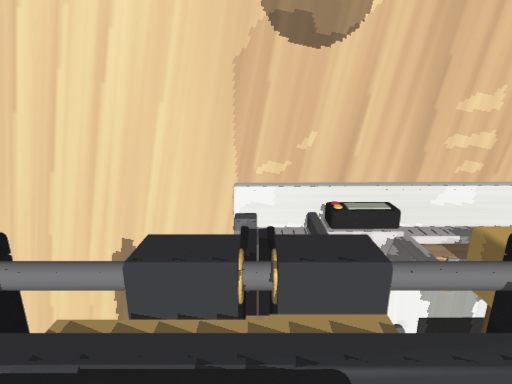

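>>> apply_moves(
  increments=[
    [0.059,0.012,0,0,0,0,0],
    [0.059,0.012,0,0,0,0,0],
    [0.059,0.012,0,0,0,0,0],
    [0.059,0.012,0,0,0,0,0],
    [0.02,0.004,0,0,0,0,0],
    [0.02,0.004,0,0,0,0,0],
    [0.02,0.004,0,0,0,0,0],
    [0.02,0.004,0,0,0,0,0],
    [0.02,0.004,0,0,0,0,0],
    [0.02,0.004,0,0,0,0,0],
    [0.02,0.004,0,0,0,0,0],
    [0.02,0.004,0,0,0,0,0],
    [0.02,0.004,0,0,0,0,0],
  ],
)

```text
clock: 23.8
ee_pos: [0.447, -0.1404, 0.0611]
orientation: [-0.548, 0.446, -0.447, 0.548]
contact_force: [0.5, -1.1, 0.6]
gripper_width: 0.0005
```

```bash
cat > f.py <<'E'
from cal import *
F=[];Y=[]
s=env.sense(); print("stand tcp",S(s["ee_pos"]).round(4),"Fy",(s["contact_force"][:2]@ey).round(2),"F",s["contact_force"].round(2),"T",s["ft_torque"].round(2),s["clock"])
E
python3 f.py
```

```text
stand tcp [-0.0888 -0.1184] Fy 0.31 F [ 0.55 -1.11  0.55] T [-0.   -0.13 -0.01] 23.8
```

>>> apply_moves(
  increments=[
    [0.02,0.004,0,0,0,0,0],
    [0.03,0.006,0,0,0,0,0],
    [0.03,0.006,0,0,0,0,0],
    [0.03,0.006,0,0,0,0,0],
    [0.03,0.006,0,0,0,0,0],
    [0.03,0.006,0,0,0,0,0],
    [0.03,0.006,0,0,0,0,0],
    [0.03,0.006,0,0,0,0,0],
    [0.03,0.006,0,0,0,0,0],
    [0.03,0.006,0,0,0,0,0],
  ],
)

```text
clock: 24.8
ee_pos: [0.4615, -0.1374, 0.061]
orientation: [-0.548, 0.447, -0.446, 0.548]
contact_force: [-1.6, 0.5, 0.4]
gripper_width: 0.0003
```

```bash
python3 f.py; python3 -c "
from cal import *
im,d,c=snap('wrist'); np.savez('w110.npz',im=im,d=d,K=c[0],R=c[1],t=c[2]); P=cloud(d,c); q=P.reshape(-1,3)[(d>0).ravel()]; q=np.c_[(q[:,:2]-mid)@ex,(q[:,:2]-mid)@ey,q[:,2]]
q=q[(abs(q[:,0]+.089)<.013)&(q[:,1]<-.02)&(q[:,1]>-.13)&(q[:,2]>.045)&(q[:,2]<.08)]
h,e=np.histogram(q[:,1],np.arange(-.13,-.02,.004)); print([(round(float(a),3),int(b),q[(q[:,1]>=a)&(q[:,1]<a+.004)][:,2].max().round(3)) for a,b in zip(e,h) if b])
cv2.imwrite('pics/w11.png',cv2.resize(im[150:270,180:420],(800,400),interpolation=cv2.INTER_CUBIC))"
```

```text
stand tcp [-0.0888 -0.1037] Fy -1.49 F [-1.63  0.51  0.45] T [0.05 0.3  0.02] 24.8
[(-0.114, 57, np.float64(0.066)), (-0.11, 233, np.float64(0.076)), (-0.106, 240, np.float64(0.077)), (-0.102, 236, np.float64(0.077)), (-0.098, 105, np.float64(0.077)), (-0.094, 16, np.float64(0.048)), (-0.09, 8, np.float64(0.047)), (-0.042, 66, np.float64(0.063)), (-0.038, 4, np.float64(0.061)), (-0.026, 353, np.float64(0.08))]
```

View pics/w11.png

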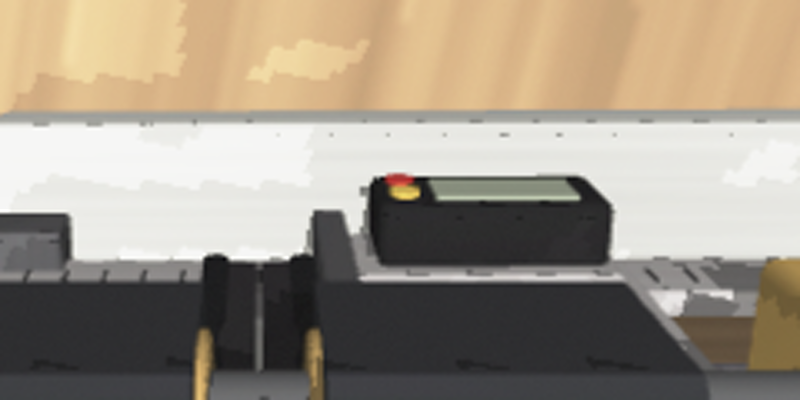

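>>> apply_moves(
  increments=[
    [0.02,0.004,0,0,0,0,0],
    [0.02,0.004,0,0,0,0,0],
    [0.02,0.004,0,0,0,0,0],
    [0.02,0.004,0,0,0,0,0],
    [0.02,0.004,0,0,0,0,0],
    [0.02,0.004,0,0,0,0,0],
    [0.02,0.004,0,0,0,0,0],
    [0.02,0.004,0,0,0,0,0],
    [0.02,0.004,0,0,0,0,0],
    [0.02,0.004,0,0,0,0,0],
  ],
)

```text
clock: 25.85
ee_pos: [0.4715, -0.1354, 0.0611]
orientation: [-0.548, 0.446, -0.446, 0.548]
contact_force: [-1.7, 1.6, 0.9]
gripper_width: 0.0001
```

```bash
python3 f.py; cat > g.py <<'E'
from cal import *
im,d,c=snap('wrist'); P=cloud(d,c); q=P.reshape(-1,3)[(d>0).ravel()]; q=np.c_[(q[:,:2]-mid)@ex,(q[:,:2]-mid)@ey,q[:,2]]
def hist(n,m,a=-.13,b=.05,w=.002):
    k=q[m]; h,e=np.histogram(k[:,1],np.arange(a,b,w)); print(n,[(round(float(x)*1000),int(y)) for x,y in zip(e,h) if y>5])
hist("jaw z>.066",(abs(q[:,0]+.089)<.006)&(q[:,2]>.062)&(q[:,2]<.0795)&(q[:,1]>-.08))
hist("plate outer edge",(abs(q[:,0]+.098)<.003)&(q[:,2]>.05)&(q[:,2]<.066))
hist("block",(abs(q[:,0]+.089)<.01)&(q[:,2]>.0805)&(q[:,2]<.086)&(q[:,1]>-.05))
E
python3 g.py
```

```text
stand tcp [-0.0887 -0.0935] Fy -1.38 F [-1.73  1.57  0.9 ] T [0.17 0.24 0.05] 25.85
jaw z>.066 [(-30, 6), (-24, 22), (-22, 32)]
plate outer edge [(-102, 32), (-100, 63), (-98, 58), (-96, 66), (-94, 62), (-92, 55), (-90, 57), (-88, 61), (-86, 11), (-24, 45), (-22, 169), (-20, 62), (-18, 46), (-16, 47), (-14, 39), (-12, 53), (-10, 49), (-8, 41), (-6, 54), (-4, 49), (-2, 37), (0, 42), (2, 49), (4, 50), (6, 45), (8, 44), (10, 46), (12, 43), (14, 44), (16, 53), (18, 31), (20, 8)]
block [(-22, 79), (-20, 98), (-18, 89), (-16, 87), (-14, 88), (-12, 90), (-10, 88), (-8, 83), (-6, 100), (-4, 93), (-2, 97), (0, 97), (2, 77), (4, 73), (6, 62)]
```

>>> apply_moves(
  increments=[
    [0.01,0.002,0,0,0,0,0],
    [0.01,0.002,0,0,0,0,0],
    [0.01,0.002,0,0,0,0,0],
    [0.01,0.002,0,0,0,0,0],
    [0.01,0.002,0,0,0,0,0],
    [0.01,0.002,0,0,0,0,0],
    [0.01,0.002,0,0,0,0,0],
    [0.01,0.002,0,0,0,0,0],
  ],
)

```text
clock: 26.7
ee_pos: [0.4755, -0.1347, 0.0611]
orientation: [-0.548, 0.446, -0.447, 0.548]
contact_force: [-2.2, 0.4, -0.6]
gripper_width: 0.0004
```

```bash
python3 f.py
```

```text
stand tcp [-0.0886 -0.0894] Fy -2.03 F [-2.16  0.39 -0.63] T [0.16 0.23 0.02] 26.7
```

>>> apply_moves(
  increments=[
    [0.01,0.002,0,0,0,0,0],
    [0.01,0.002,0,0,0,0,0],
    [0.01,0.002,0,0,0,0,0],
    [0.01,0.002,0,0,0,0,0],
  ],
)

```text
clock: 27.1
ee_pos: [0.4769, -0.1344, 0.061]
orientation: [0.549, -0.447, 0.446, -0.548]
contact_force: [-2.8, 1.1, 2.2]
gripper_width: 0.0004
```

```bash
python3 f.py;python3 g.py
```

```text
stand tcp [-0.0887 -0.088 ] Fy -2.52 F [-2.8   1.1   2.21] T [0.12 0.62 0.  ] 27.1
jaw z>.066 [(-24, 29), (-22, 27)]
plate outer edge [(-96, 47), (-94, 61), (-92, 58), (-90, 64), (-88, 59), (-86, 55), (-84, 65), (-82, 51), (-24, 47), (-22, 161), (-20, 58), (-18, 50), (-16, 54), (-14, 41), (-12, 50), (-10, 53), (-8, 44), (-6, 47), (-4, 46), (-2, 46), (0, 52), (2, 45), (4, 44), (6, 57), (8, 47), (10, 55), (12, 48), (14, 48), (16, 54), (18, 25), (20, 10)]
block [(-22, 76), (-20, 93), (-18, 89), (-16, 83), (-14, 82), (-12, 86), (-10, 83), (-8, 102), (-6, 90), (-4, 100), (-2, 90), (0, 90), (2, 89), (4, 72), (6, 94), (8, 81), (10, 85), (12, 35)]
```

>>> apply_moves(
  increments=[
    [0.01,0.002,0,0,0,0,0],
    [0.01,0.002,0,0,0,0,0],
    [0.01,0.002,0,0,0,0,0],
    [0,0,0,0,0,0,0],
  ],
)

```text
clock: 27.55
ee_pos: [0.4789, -0.1339, 0.061]
orientation: [-0.548, 0.447, -0.446, 0.548]
contact_force: [-3.9, 1.0, 1.4]
gripper_width: 0.0004
```

```bash
python3 f.py
```

```text
stand tcp [-0.0887 -0.0859] Fy -3.65 F [-3.94  1.02  1.36] T [ 0.22  0.59 -0.01] 27.55
```

>>> apply_moves(
  increments=[
    [0.01,0.002,0,0,0,0,0],
    [0.01,0.002,0,0,0,0,0],
    [0.01,0.002,0,0,0,0,0],
    [0,0,0,0,0,0,0],
  ],
)

```text
clock: 27.95
ee_pos: [0.4804, -0.1337, 0.061]
orientation: [0.548, -0.447, 0.446, -0.548]
contact_force: [-4.2, 0.8, 1.1]
gripper_width: 0.0003
```

```bash
python3 f.py;python3 g.py
```

```text
stand tcp [-0.0886 -0.0845] Fy -3.9 F [-4.16  0.84  1.05] T [0.2  0.68 0.09] 27.95
jaw z>.066 [(-22, 6), (-20, 45), (-18, 6)]
plate outer edge [(-92, 60), (-90, 61), (-88, 56), (-86, 63), (-84, 57), (-82, 55), (-80, 65), (-78, 41), (-20, 88), (-18, 135), (-16, 62), (-14, 45), (-12, 51), (-10, 47), (-8, 54), (-6, 51), (-4, 56), (-2, 55), (0, 49), (2, 56), (4, 57), (6, 48), (8, 51), (10, 47), (12, 58), (14, 60), (16, 55), (18, 55), (20, 54), (22, 26), (24, 7)]
block [(-20, 14), (-18, 85), (-16, 90), (-14, 83), (-12, 85), (-10, 89), (-8, 86), (-6, 85), (-4, 92), (-2, 97), (0, 97), (2, 94), (4, 84), (6, 84), (8, 74), (10, 88), (12, 80), (14, 84), (16, 24)]
```

The block is being shoved across (~3 mm) at a steady 3.9 N. Finish in quarter-millimetre rows.

>>> apply_moves(
  increments=[
    [0.005,0.001,0,0,0,0,0],
    [0.005,0.001,0,0,0,0,0],
    [0,0,0,0,0,0,0],
  ],
)

```text
clock: 28.3
ee_pos: [0.4804, -0.1336, 0.061]
orientation: [0.549, -0.447, 0.446, -0.548]
contact_force: [-5.6, 1.5, 1.2]
gripper_width: 0.0006
```

```bash
python3 f.py
```

```text
stand tcp [-0.0887 -0.0844] Fy -5.23 F [-5.64  1.48  1.16] T [0.22 0.95 0.08] 28.3
```

>>> apply_moves(
  increments=[
    [0.005,0.001,0,0,0,0,0],
    [0.005,0.001,0,0,0,0,0],
    [0,0,0,0,0,0,0],
  ],
)

```text
clock: 28.6
ee_pos: [0.4805, -0.1336, 0.061]
orientation: [0.549, -0.447, 0.446, -0.548]
contact_force: [-6.2, 0.1, 2.8]
gripper_width: 0.0004
```

```bash
python3 f.py
```

```text
stand tcp [-0.0886 -0.0843] Fy -6.09 F [-6.24  0.08  2.81] T [0.21 1.11 0.01] 28.6
```

>>> apply_moves(
  increments=[
    [-0.01,-0.002,0,0,0,0,0],
    [-0.02,-0.004,0,0,0,0,0],
    [-0.04,-0.008,0,0,0,0,0],
    [-0.1,-0.02,0,0,0,0,0],
    [-0.2,-0.04,0,0,0,0,0],
    [-0.2,-0.04,0,0,0,0,0],
    [0,0,0.5,0,0,0,0],
    [0,0,0.8,0,0,0,0],
    [0,0,0.8,0,0,0,0],
    [0,0,0.8,0,0,0,0],
    [0.5,-0.3,0.4,0,0,0,0],
    [0.8,-0.6,0,0,0,0,0],
    [0.8,-0.8,0,0,0,0,0],
    [0.6,-0.7,0,0,0,0,0],
    [0,-0.4,0,0,0,0,0],
    [0,0,0,0,0,0,0],
    [0,0,0,0,0,0,0],
  ],
)

```text
clock: 30.3
ee_pos: [0.582, -0.274, 0.2256]
orientation: [-0.548, 0.447, -0.446, 0.548]
contact_force: [1.4, 0.8, 0.2]
gripper_width: 0.0003
```

```bash
python3 cal.py pics/w12.png; python3 g.py; python3 -c "
import cv2
im=cv2.imread('pics/w12.png'); cv2.imwrite('pics/w12c.png',cv2.resize(im[0:230,90:390],(782,600),interpolation=cv2.INTER_CUBIC))"
```

```text
tcp in stand [ 0.0693 -0.0134] [ 0.582  -0.274   0.2256] F [1.37 0.78 0.16] 30.3 0.0003
[278.  25.] 370 [ 0.5689 -0.13  ] [0.043  0.0236] 11.6 z 0.0813
[271. 201.] 1584 [ 0.5969 -0.2817] [0.0419 0.0361] 11.2 z 0.0828
30.3 [ 0.582  -0.274   0.2256] [1.37 0.78 0.16] [ 0.024 -0.182  0.003] 0.0003
blk stand [-0.0743  0.003 ]
blk stand [ 0.0799 -0.0004]
thumb [(np.float64(-0.076), 54), (np.float64(-0.072), 134), (np.float64(-0.044), 25), (np.float64(-0.04), 44), (np.float64(-0.036), 49), (np.float64(-0.032), 38), (np.float64(-0.028), 18), (np.float64(-0.024), 24), (np.float64(0.028), 19), (np.float64(0.032), 17), (np.float64(0.036), 35), (np.float64(0.04), 47), (np.float64(0.044), 41), (np.float64(0.048), 19)]
jawtop [(np.float64(-0.028), 48), (np.float64(-0.024), 48), (np.float64(-0.02), 36), (np.float64(0.024), 26), (np.float64(0.028), 48), (np.float64(0.032), 44)]
plate y range [-0.0739 -0.0708 -0.0681] -0.094 -0.077
jaw z>.066 [(-74, 14), (-72, 22), (-70, 13), (-40, 8), (-38, 17), (-36, 20), (-34, 16), (-32, 11), (-28, 33), (-26, 28), (-24, 31), (-22, 30), (-20, 25), (26, 25), (28, 29), (30, 31), (32, 28), (34, 22), (38, 17), (40, 19), (42, 18), (44, 14), (46, 6)]
plate outer edge []
block [(-18, 28), (-16, 27), (-14, 37), (-12, 24), (-10, 36), (-8, 25), (-6, 40), (-4, 25), (-2, 39), (0, 26), (2, 39), (4, 26), (6, 36), (8, 26), (10, 38), (12, 26), (14, 38), (16, 29), (18, 35), (20, 29), (22, 31), (24, 10)]
```

```bash
python3 -c "
from workcell import env
print(env.job_done())"
```

```text
the job is handed in; nothing more can be done
None
```

The handle is laid on the gauge stand's rests and the caliper is closed on its brass end. I handed the job in at about 30 s of the 70 s limit.

- **Choice:** I took the look-alike farthest to the robot's right, with its middle at about (0.583, 0.187).
- **Balance:** Two trial grips at 20 N, at the middle and 20 mm towards the -y end, showed that end to be the heavy one. Gripping 29 mm towards it, the handle lifted level to about 0.3° and stayed level while carried.
- **Placing:** I set it down in half-millimetre steps. Afterwards the handle measured within 1–2 mm of centre along its length and 0.2 mm across. On the last step I went about 0.5 mm too low, so the gripper pressed on the handle with about 5 N before I let go.
- **Closing:** The jaw moved under about 1.5 N of drag, then shoved the brass end across at about 4 N. It stopped firmly, and I stopped pushing at about 6 N.

**Last checks:** The thumb plate's back is at -74 mm, which matches slider 0.036. The brass block spans about -18 to +25 mm, between the sliding jaw's face at -18 and the fixed jaw at +26. The robot was clear of everything.

**Not confirmed:**
- The depth readings cannot show a gap under about 1 mm, so contact at both jaws rests on the force rising while the slider stopped moving.
- The closing push left the handle turned about 1° on the rests.
- My last crop could not be viewed because the picture limit was reached, so the final state was checked by numbers only.
- One late reading put the near block at -74 mm instead of -82 mm. I put that down to the picture's edge cutting the block off.

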